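Lock the swivel carving stand with its index pin

ROBOT

A 7-joint arm with a two-finger parallel gripper is mounted at the origin on the work surface. World frame = base frame: x ahead of the robot, y to its left, z up, the work surface at z = 0. Lengths are in m, angles in rad, forces in N, time in s.
With the tool pointing down it reaches from about 0.4 to 0.85 m from the base axis. Payload 10.4 kg.
Tool frame: the origin (TCP) lies on the front face of the gripper's body, between the roots of the fingers; the fingertips stand 73 mm ahead of it and the grasp point (between the pads) lies 54 mm ahead of it; z points along the fingers, y is the line along which they close (so a half turn about z gives the same grasp; the last joint's range is limited). The gripper opens to 85 mm and grips with 20 to 120 N. Pads are 22 mm wide; open, the fingers measure 114 mm over their backs; the gripper's body (76 mm by 85 mm) begins 54 mm behind the grasp point. The pads swing forward as they close: fully open they stand 13 mm farther back than shut.
Start: joints at [1.104, 0.332, -0.065, 1.46, 0.022, 1.35, -0.088], TCP at [0.268, -0.564, 0.304] pointing down, gripper open.
Joint ranges: [-2.6, 2.6], [-0.5, 2.12], [-1.47, 1.34], [0.16, 2.42], [-1.27, 4.41], [0.06, 2.06], [-2.6, 2.6]. Speed limits (rad/s): [2.22, 2.22, 2.79, 2.79, 3.14, 3.14, 3.14].

INTERFACE

Orientations are given as a unit quaternion [x, y, z, w].
In Python, from workcell import manip gives the robot as it stands.
- The arm moves only by the shell command python3 -m jog 'ROWS' [FORCE]. ROWS is JSON, a list of rows, each an object with "grip": the gripper command: -1 is fully open, 1 is shut, values between are in proportion; "slide": the shift along the tool's x, y, z in cm, a list of three; "yaw": the turn about the tool's z in rad. A call has 1 to 8 rows; each row shifts and turns the commanded pose from where the row before left it, along the tool's axes as they then stand; what a row does not reach is not made up. A row lasts 1/10 s, in which the tool goes at most 50 mm and 8.59 degrees, less where a joint would pass 70% of its speed; a pose out of reach is approached as far as the arm can. A call with a gripper value outside its range is refused whole. The fingers move at their own pace and stop on an object; FORCE is the grip in N (left out, the last holds). Time passes only in rows, so rows that do not move let the fingers close. It gives the time, the measured TCP pose, the force, the opening and the grip force at its end, in the units of the state.
- manip.get_obs(): the state, without advancing time (a new reading comes with each control period).
- manip.camera(name): name is "scene" or "top" or "wrist"; returns the picture (480x640x3 uint8, blue, green, red); there is no depth.
- manip.calibration(name): a dict with "vfov" (degrees; the focal length in pixels is half the picture's height over the tangent of half this angle, whatever the lens; pixels are square), "cx", "cy" (the principal point, pixels), "camera_from_world" (4x4, takes a point from world to camera coordinates). Camera axes: x right, y down, z forward; pixel columns grow to the right and rows downward; lengths in m; the calibration is good to about 2 mm. A picture is of the moment at which its call begins: read the wrist's pose just before it. calibration takes no time and is no camera call; for the wrist camera it gives the pose at the moment of the call.
- manip.hand_in(): hands the job in; it is judged then, once.
Trained networks look in the newest picture that a camera, given by its name, has taken for a name from the list of things; names that differ only in an ending like _2 or _b are one class to them, and where a whole thing is asked for, a point or a joint stands for the part that bears it (a point fixed in the world has none). Each returns a list of dicts, best first, with "conf" (0 to 1); they miss things now and then, are a little off and sometimes report something else, mostly with a low value. They report only what shows in the picture. A call takes as long as a camera call. They do not tell look-alikes from the thing itself.
- manip.masks_of(thing, camera): "region" (480x640 bool, what is visible of it) and "centre" ([column, row] in pixels, amid what is visible of it).
The state is a dict: "clock": time; "joint_pos": joint angles; "joint_velocities": joint speeds; "tau": joint torques, N m; "position": TCP position; "ee_rot": TCP orientation; "ft_force": force on the tool from outside, world axes, zero at the start; "torque": the same for the moment, N m; "grip_width": opening from 0.0 (shut) to 1.0 (fully open); "grasp_force": force on a finger pad.
Only numpy, scipy, OpenCV 4.12 (cv2) and the standard library are available. Lean on these libraries where they do the work, as an engineer would, in place of code of your own. Each camera call takes 0.05 s, during which the arm holds its last target. There are 200 camera calls.

TASK

Lock the swivel carving stand: take the long red-headed pin from the wooden rack, stand it in the yellow guide so that it rests on the steel turntable, turn the turntable clockwise (seen from above) by the wooden limb clamped on it until the pin drops into the index hole, then press the pin fully home and let go. Be gentle: never force the pin, neither by pressing hard nor by cranking the turntable on once the pin has caught, and leave the short blue-headed pin and the mug where they are.

Things in the scene. Friction and masses are not known exactly. Their poses are not given: they have to be found in the camera images.
- stand: Swivel carving stand, fixed. Origin: underside of its base, on the turntable's vertical axis; x points from the axis to the yellow guide, z up. Green base plate 215 x 215 mm, 10 mm high. Round steel turntable: radius 96 mm, 16 mm thick, flat upper face 48 mm above the bench; turns about z with 0.25 N m of friction, stays where left.
- index_track (a point): Point on the turntable's upper face under the guide, 76 mm from the axis (fixed to the stand). The one index hole, 13 mm wide, right through, must come here. A red line and a white rim mark show it; its angle is not measured. It starts 0.45 to 1.2 rad counter-clockwise (from above) of here. Stops: 0.35 rad clockwise and 1.55 rad counter-clockwise of here.
- stub_top (a point): Top centre of the upright round wooden limb stub on the turntable's axis, 45 mm in diameter, 148 mm above the bench; it turns with the turntable (this point's axes do not). Round its foot a dark steel collar, radius 36 mm, ends 62 mm above the bench. Grip the stub from above near its top and turn about the vertical.
- guide_mouth (a point): Centre of the upper mouth of the guide bore, 84 mm above the bench, 76 mm from the turntable's axis. Yellow block 44 mm radially, 36 mm across, 28 mm high, on a post on its outer side (outer face 132 mm from the axis). Vertical bore 11.5 mm wide right through, 3 mm lead-in. Axes as the stand's.
- socket (a point): Where the socket below the turntable, under the guide, stops the pin's tip at first: 30.5 mm above the bench. A stiff friction sleeve there gives way downwards under about 7 N and stays where it is pushed. The pin must never meet more than 30 N from the stand, turntable or sleeve.
- pin: Long index pin: steel shank 10 mm thick, 72 mm long, below a red round head 24 mm wide, 30 mm high; about 80 g. Origin: centre of the tip; z from tip to head. Starts upright in a rack hole, tip on the bench. Tip height: 48 mm standing in the guide on the turntable; about 30.5 mm once it has dropped by itself through the index hole; 12 mm fully home, head flat on the guide.
- spare: Short spare pin, blue head, shank 50 mm long, otherwise like the long pin; upright in the rack's other hole. Origin: its tip. Leave it alone.
- rack: Wooden pin rack, fixed, 60 x 130 x 40 mm, with two upright 11.5 mm holes right through, 35 mm to either side of its centre along its y. Origin: centre of its underside.
- mug: Blue mug, 80 mm in diameter, 90 mm high. Bystander. Origin: centre of its underside.
Things that resemble listed ones, but are neither listed nor needed, are in the scene too. Of the things that look like the pin, take the one that is farthest from the robot's base at the start.

How it is judged:
On the way, in this order (a step that is already met when the one before it is completed fails the run):
1. the long pin stands in the guide, resting on the turntable (z of pin in the frame of stand between 0.044 and 0.052 m and horizontal distance between pin and guide_mouth below 0.005 m), for 0.2 s.
2. the turntable has been turned until the pin has dropped right through the index hole (z of pin in the frame of stand below 0.034 m and horizontal distance between pin and guide_mouth below 0.005 m), for 0.1 s.
At the end, for the whole second after the job is handed in: The long pin is fully home through the guide, the turntable's index hole and the socket: its tip at most 14.5 mm above the bench (12 mm is fully home), within 4 mm of the guide's axis, within 0.08 rad of upright, at rest and released (z of pin in the frame of stand below 0.0145 m and horizontal distance between pin and guide_mouth below 0.004 m and angle between the z axis of pin and the z axis of stand, either way round below 0.08 rad and linear speed of pin below 0.02 m/s); the robot touches nothing.
It fails at once if the pin is forced: more than 30 N between the long pin and the stand (turntable and sleeve included) (contact force between pin and stand above 30 N).
It fails at once if the short spare pin is taken from or knocked out of its place (moved more than 25 mm) (distance of spare from where it was at the start of the episode above 0.025 m).
It fails at once if the mug is moved more than 30 mm (distance of mug from where it was at the start of the episode above 0.03 m).
It also fails if it takes over 72 s, if anything falls off the work surface, if the arm or the gripper's body presses on something with over 40 N, if the wrist force passes 120 N, or if a joint passes its speed limit or range.

## Working session

There is one attempt and no reset: what is moved stays moved. The work goes in short steps, Python scripts to look and compute and a shell command to move; the robot and the scene stay as the last step left them, time stands still between calls to the robot, and variables do not carry over. Pictures are saved under pics/ and viewed, at most 10 in all, crops included, and the job is handed in when it is done.

```bash
mkdir -p pics; ls; python3 - <<'E'
from workcell import manip
import cv2,numpy as np
o=manip.get_obs();print({k:np.round(v,3).tolist() for k,v in o.items()})
a=manip.camera("scene");b=manip.camera("top")
cv2.imwrite("pics/scene.png",a);cv2.imwrite("pics/top.png",b)
for c in("scene","top","wrist"):
  k=manip.calibration(c);print(c,{q:np.round(v,3).tolist() for q,v in k.items()})
for c in("scene","top"):
  for t in("pin","stand","spare","rack","mug"):
    print(c,t,[(round(d["conf"],2),np.round(d["centre"]).tolist(),int(d["region"].sum())) for d in manip.masks_of(t,c)])
E
```

```text
pics
{'clock': 0.0, 'joint_pos': [1.104, 0.333, -0.065, 1.461, 0.022, 1.35, -0.088], 'joint_velocities': [0.0, 0.001, -0.0, -0.002, -0.001, -0.001, 0.001], 'tau': [0.001, -62.545, 0.05, -39.16, 0.016, 0.01, 0.0], 'position': [0.268, -0.564, 0.303], 'ee_rot': [0.975, 0.22, -0.0, -0.001], 'ft_force': [0.106, -0.305, 0.399], 'torque': [0.005, 0.026, -0.033], 'grasp_force': 0.0, 'grip_width': 0.996}
scene {'vfov': 46.615, 'cx': 320.744, 'cy': 235.343, 'camera_from_world': [[0.691, 0.722, 0.019, -0.312], [0.507, -0.466, -0.725, -0.217], [-0.515, 0.511, -0.688, 1.256], [0.0, 0.0, 0.0, 1.0]]}
top {'vfov': 50.087, 'cx': 319.282, 'cy': 238.564, 'camera_from_world': [[-0.028, -0.999, -0.039, -0.042], [-0.99, 0.033, -0.139, 0.546], [0.14, 0.035, -0.99, 0.937], [0.0, 0.0, 0.0, 1.0]]}
wrist {'vfov': 59.641, 'cx': 330.319, 'cy': 232.186, 'camera_from_world': [[0.43, -0.903, -0.002, -0.624], [-0.859, -0.41, 0.308, -0.041], [-0.279, -0.13, -0.952, 0.38], [0.0, 0.0, 0.0, 1.0]]}
scene pin [(0.98, [242.0, 235.0], 430), (0.84, [199.0, 244.0], 485), (0.76, [162.0, 274.0], 493), (0.55, [186.0, 302.0], 402)]
scene stand [(0.87, [394.0, 245.0], 12354)]
scene spare [(0.75, [227.0, 287.0], 355)]
scene rack [(0.67, [212.0, 317.0], 3608), (0.62, [393.0, 247.0], 12274)]
scene mug [(0.72, [292.0, 387.0], 4690), (0.54, [224.0, 285.0], 318)]
top pin [(0.51, [452.0, 274.0], 190), (0.5, [403.0, 325.0], 172), (0.49, [370.0, 316.0], 149), (0.46, [442.0, 322.0], 219)]
top stand [(0.74, [247.0, 241.0], 12611)]
top spare [(0.63, [408.0, 274.0], 134)]
top rack [(0.72, [423.0, 277.0], 1963), (0.57, [247.0, 242.0], 12544)]
top mug [(0.71, [425.0, 173.0], 2061)]
```

View pics/scene.png

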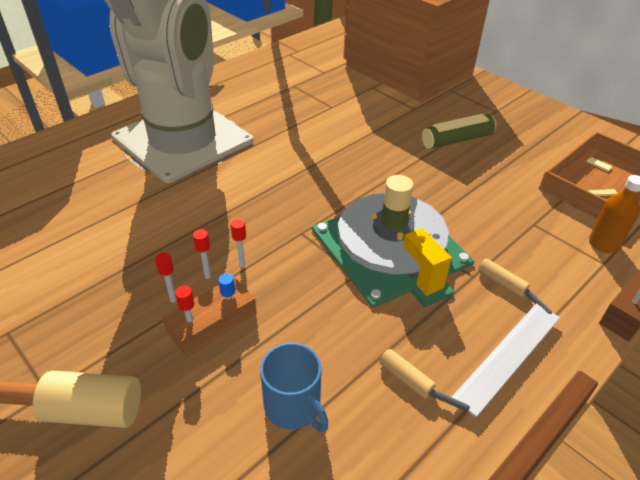

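View pics/top.png

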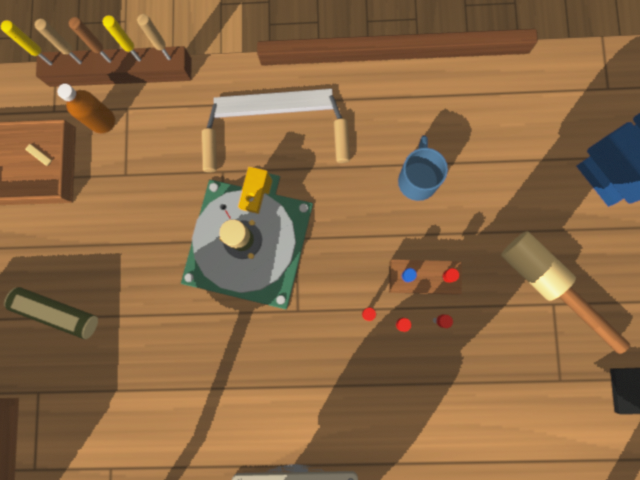

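```bash
cat > h.py <<'E'
from workcell import manip
import cv2,numpy as np
def K(c,k=None):
    k=k or manip.calibration(c); f=240/np.tan(np.radians(k["vfov"])/2)
    return f,k["cx"],k["cy"],np.array(k["camera_from_world"])
def hit(c,uv,z,k=None):
    f,cx,cy,T=K(c,k); R,t=T[:3,:3],T[:3,3]; o=-R.T@t
    d=R.T@np.array([(uv[0]-cx)/f,(uv[1]-cy)/f,1]); return o+d*(z-o[2])/d[2]
def px(c,p,k=None):
    f,cx,cy,T=K(c,k); q=T[:3,:3]@np.array(p)+T[:3,3]; return np.array([f*q[0]/q[2]+cx,f*q[1]/q[2]+cy])
def blobs(im,lo,hi,amin=30):
    h=cv2.cvtColor(im,cv2.COLOR_BGR2HSV); m=cv2.inRange(h,lo,hi)
    if lo[0]==0: m|=cv2.inRange(h,(172,lo[1],lo[2]),(180,255,255))
    n,l,s,c=cv2.connectedComponentsWithStats(m)
    return [(c[i],s[i]) for i in range(1,n) if s[i][4]>=amin],m
E
python3 - <<'E'
from h import *
a=cv2.imread("pics/scene.png");b=cv2.imread("pics/top.png")
for c,im in(("scene",a),("top",b)):
  for n,lo,hi in(("red",(0,200,90),(5,255,255)),("blue",(105,190,100),(120,255,255)),("yel",(22,220,120),(30,255,255)),("stub",(18,70,150),(30,150,255))):
    for p,s in blobs(im,lo,hi)[0]:
      z={"red":.09,"blue":.068,"yel":.084,"stub":.148}[n]
      print(c,n,p.round(1),s[4],hit(c,p,z).round(3))
cv2.imwrite("pics/crop.png",np.hstack([cv2.resize(a[210:340,135:275],(560,520)),]))
cv2.imwrite("pics/crop2.png",cv2.resize(b[150:320,170:480],(800,439),interpolation=cv2.INTER_CUBIC))
E
```

```text
scene red [238.3 232.5] 173 [ 0.411 -0.149  0.09 ]
scene red [201.3 243.2] 209 [ 0.391 -0.207  0.09 ]
scene red [163.6 263.6] 320 [ 0.389 -0.275  0.09 ]
scene red [184.4 297.8] 347 [ 0.468 -0.291  0.09 ]
scene blue [79.8 32.5] 4282 [-0.516  0.031  0.068]
scene blue [241.4   7.4] 739 [-0.37   0.462  0.068]
scene blue [276.6   4.7] 133 [-0.318  0.553  0.068]
scene blue [227.1 288.5] 156 [ 0.478 -0.225  0.068]
scene yel [428.  260.4] 1779 [0.658 0.034 0.084]
scene stub [277.9  15. ] 206 [-0.105  0.379  0.148]
scene stub [230.4  36.1] 1339 [-0.084  0.215  0.148]
scene stub [30.4 59.3] 542 [-0.274 -0.178  0.148]
scene stub [81.2 75.6] 515 [-0.134 -0.131  0.148]
scene stub [44.8 79.5] 30 [-0.168 -0.194  0.148]
scene stub [110.5  96.1] 186 [-0.019 -0.128  0.148]
scene stub [ 80.8 104.9] 261 [-0.026 -0.186  0.148]
scene stub [460.5 122.2] 414 [0.504 0.311 0.148]
scene stub [427.6 137.9] 154 [0.495 0.223 0.148]
scene stub [599.  163.7] 136 [0.746 0.382 0.148]
scene stub [398.4 191.6] 814 [0.561 0.065 0.148]
scene stub [603.7 191.9] 143 [0.788 0.313 0.148]
scene stub [505.7 272.6] 288 [0.778 0.039 0.148]
scene stub [409.3 368.6] 522 [ 0.786 -0.179  0.148]
scene stub [ 79.3 399.7] 4237 [ 0.56  -0.48   0.148]
top red [450.7 275.1] 169 [ 0.465 -0.29   0.09 ]
top red [368.6 313.7] 119 [ 0.402 -0.143  0.09 ]
top red [403.4 324.4] 145 [ 0.382 -0.203  0.09 ]
top blue [408.7 274.8] 100 [ 0.469 -0.22   0.068]
top yel [115.6  32.2] 350 [0.957 0.325 0.084]
top yel [16.9 36.9] 337 [0.957 0.521 0.084]
top yel [252.7 187.8] 733 [0.637 0.06  0.084]
top stub [143.8  24.9] 65 [0.93  0.244 0.148]
top stub [155.2  42.6] 31 [0.895 0.223 0.148]
top stub [338.9 140. ] 292 [ 0.7   -0.101  0.148]
top stub [205.3 149.8] 235 [0.691 0.131 0.148]
top stub [ 37.8 154.4] 208 [0.695 0.428 0.148]
top stub [232.3 233.1] 583 [0.543 0.084 0.148]
top stub [549.6 277.1] 948 [ 0.453 -0.437  0.148]
top stub [ 44.3 312.6] 658 [0.419 0.403 0.148]
```

View pics/crop2.png

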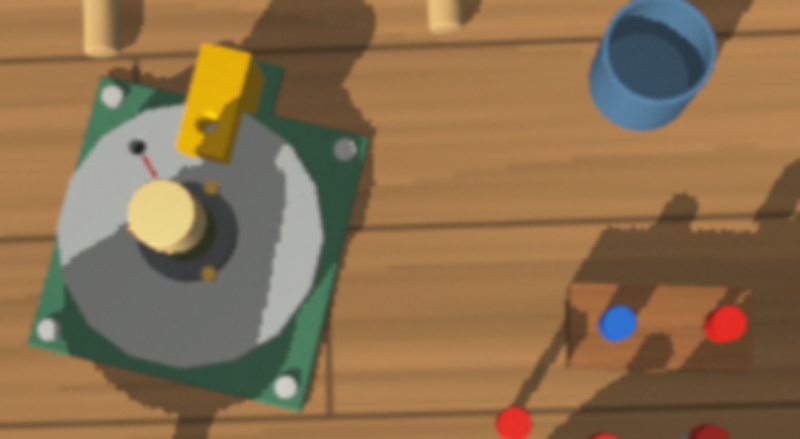

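The red-headed candidates in the top picture are (451,275) in the rack at (0.465,-0.290), 0.55 m from the base, and (369,314), (403,324) and (445,322), all 0.48 m or less. The crop shows the rack pin next to the blue spare. It is the farthest one and it stands in a rack hole, so it is the pin to take. In the same crop the guide bore is at about top pixel (251,199) and the index hole at (223,207), counter-clockwise of the guide.

```bash
cat >> h.py <<'E'
from scipy.spatial.transform import Rotation as Ro
def go(xyz,axis_deg=None):
    "slide (cm, tool axes) to TCP xyz, and yaw to bring the closing axis (tool y) to axis_deg mod 180"
    o=manip.get_obs(); R=Ro.from_quat(o["ee_rot"]).as_matrix(); d=R.T@(np.array(xyz)-o["position"])*100
    a=np.degrees(np.arctan2(R[1,1],R[0,1])); y=None
    if axis_deg is not None: y=np.radians((a-axis_deg+90)%180-90)
    print("t",round(o["clock"],2),"pos",o["position"].round(4),"slide",d.round(2),"axis",a.round(1),"yaw",y,"j7",o["joint_pos"][6].round(2),"f",np.round(o["ft_force"],1))
E
python3 -m jog '[{"grip":-1,"slide":[3.7,-2.03,0],"yaw":0},{"grip":-1,"slide":[3.7,-2.03,0],"yaw":0},{"grip":-1,"slide":[3.7,-2.03,0],"yaw":0},{"grip":-1,"slide":[3.7,-2.03,0],"yaw":0},{"grip":-1,"slide":[3.7,-2.03,0],"yaw":0},{"grip":-1,"slide":[3.7,-2.03,0],"yaw":0},{"grip":-1,"slide":[3.7,-2.03,0],"yaw":0},{"grip":-1,"slide":[3.7,-2.03,0],"yaw":0}]' 40
python3 -m jog '[{"grip":-0.2,"slide":[0,0,0],"yaw":0.15},{"grip":-0.2,"slide":[0,0,0],"yaw":0.15},{"grip":-0.2,"slide":[0,0,0],"yaw":0.15},{"grip":-0.2,"slide":[0,0,0],"yaw":0.15},{"grip":-0.2,"slide":[0,0,0],"yaw":0.15},{"grip":-0.2,"slide":[0,0,0],"yaw":0.15},{"grip":-0.2,"slide":[0,0,0],"yaw":0.15},{"grip":-0.2,"slide":[0,0,0],"yaw":0.15}]'
python3 - <<'E'
from h import *
im=manip.camera("wrist");k=manip.calibration("wrist");cv2.imwrite("pics/w1.png",im)
for n,lo,hi,z in(("red",(0,200,90),(5,255,255),.09),("blue",(105,190,100),(120,255,255),.068)):
  for p,s in blobs(im,lo,hi)[0]: print(n,p.round(1),s,hit("wrist",p,z,k).round(4))
go([.466,-.29,.15],45)
# stand, coarse
B=hit("top",(251.4,198.8),.084);H=hit("top",(223.1,207),.048);S=hit("top",(233.0,233.5),.148)
print(B,H,S,np.linalg.norm(B-S),px("wrist",[.466,-.29,.1],k),px("wrist",[.466,-.29,.072],k))
E
```

```text
clock: 1.4
position: [0.4667, -0.2892, 0.3042]
ee_rot: [0.975, 0.22, 0.0, 0.0]
ft_force: [-0.1, -0.5, -0.2]
grip_width: 1.005
grasp_force: 0.0
clock: 2.2
position: [0.466, -0.2907, 0.304]
ee_rot: [0.928, -0.372, 0.0, 0.0]
ft_force: [0.4, -0.4, 0.4]
grip_width: 0.602
grasp_force: 0.0
red [330.1 215.7] [ 314  195   34   42 1128] [ 0.4645 -0.29    0.09  ]
red [386.2 301.2] [ 371  280   31   44 1070] [ 0.3872 -0.2736  0.09  ]
red [322.5 355. ] [309 338  29  44 788] [ 0.387  -0.2061  0.09  ]
red [259.  390.3] [246 366  25  46 723] [ 0.3993 -0.1458  0.09  ]
blue [259.7 268.8] [246 257  30  25 315] [ 0.4677 -0.2153  0.068 ]
t 2.25 pos [ 0.466  -0.2907  0.304 ] slide [-0.05 -0.05 15.4 ] axis -134.2 yaw 0.013301050544021802 j7 -1.89 f [-0.7 -0.5  0. ]
[0.61603356 0.06215462 0.084     ] [0.61017018 0.12261776 0.048     ] [0.54270979 0.08323668 0.148     ] 0.09958328003067361 [328.64462514 218.13327827] [328.80506676 207.74230551]
```

View pics/w1.png

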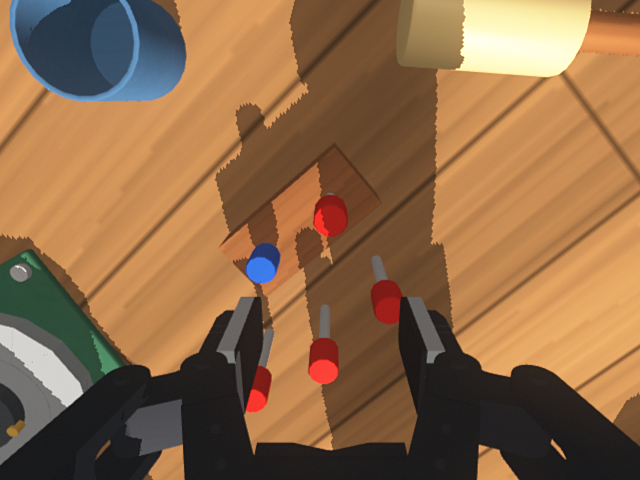

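The wrist view shows the rack pin head at (330,216), the spare at (263,262) and three look-alikes at (386,301), (323,360) and (258,390). The pin position (0.465,-0.290) agrees with the top camera, and the half-open fingers are clear of its neighbours. Next I go down and grip it.

```bash
python3 -m jog '[{"grip":-0.2,"slide":[0,0,4.1],"yaw":0},{"grip":-0.2,"slide":[0,0,4.1],"yaw":0},{"grip":-0.2,"slide":[0,0,3.2],"yaw":0},{"grip":-0.2,"slide":[0,0,2.5],"yaw":0},{"grip":-0.2,"slide":[0,0,2.5],"yaw":0},{"grip":-0.2,"slide":[0,0,0],"yaw":0}]' 40
python3 -m jog '[{"grip":1,"slide":[0,0,0],"yaw":0},{"grip":1,"slide":[0,0,0],"yaw":0},{"grip":1,"slide":[0,0,0],"yaw":0},{"grip":1,"slide":[0,0,0],"yaw":0},{"grip":1,"slide":[0,0,0],"yaw":0},{"grip":1,"slide":[0,0,0],"yaw":0}]' 40
```

```text
clock: 2.85
position: [0.4643, -0.2898, 0.1369]
ee_rot: [0.93, -0.368, -0.003, -0.0]
ft_force: [-1.1, 0.6, -1.5]
grip_width: 0.601
grasp_force: 0.0
clock: 3.45
position: [0.4668, -0.2912, 0.1416]
ee_rot: [0.929, -0.369, 0.001, 0.0]
ft_force: [0.0, 0.3, 7.0]
grip_width: 0.255
grasp_force: 39.3
```

```bash
python3 -m jog '[{"grip":1,"slide":[0,0,-2],"yaw":0},{"grip":1,"slide":[0,0,-4],"yaw":0},{"grip":1,"slide":[0,0,-5],"yaw":0},{"grip":1,"slide":[0,0,-5],"yaw":-0.1},{"grip":1,"slide":[0,0,0],"yaw":-0.13},{"grip":1,"slide":[0,0,0],"yaw":-0.13},{"grip":1,"slide":[0,0,0],"yaw":-0.13}]'
python3 -m jog '[{"grip":1,"slide":[0.6,-4.1,0],"yaw":0},{"grip":1,"slide":[0.6,-4.1,0],"yaw":0},{"grip":1,"slide":[0.6,-4.1,0],"yaw":0},{"grip":1,"slide":[0.6,-4.1,0],"yaw":0},{"grip":1,"slide":[0.6,-4.1,0],"yaw":0},{"grip":1,"slide":[0.6,-4.1,0],"yaw":0},{"grip":1,"slide":[0.6,-4.1,0],"yaw":0},{"grip":1,"slide":[0.6,-4.1,0],"yaw":0}]'
python3 -m jog '[{"grip":1,"slide":[0,0,0],"yaw":0},{"grip":1,"slide":[0,0,0],"yaw":0},{"grip":1,"slide":[0,0,0],"yaw":0}]'
python3 - <<'E'
from h import *
o=manip.get_obs();k=manip.calibration("wrist");im=manip.camera("wrist");cv2.imwrite("pics/w2.png",im)
np.save("w2.npy",dict(k=k,o=o),allow_pickle=True)
go([.616,.062,.3],74)
E
```

```text
clock: 4.15
position: [0.4659, -0.2907, 0.3008]
ee_rot: [0.992, -0.13, 0.001, 0.0]
ft_force: [0.2, 0.3, -0.9]
grip_width: 0.255
grasp_force: 39.8
clock: 4.95
position: [0.5989, 0.0146, 0.3004]
ee_rot: [0.991, -0.133, 0.0, 0.0]
ft_force: [0.8, -2.0, -0.8]
grip_width: 0.258
grasp_force: 39.8
clock: 5.25
position: [0.5984, 0.0118, 0.3]
ee_rot: [0.991, -0.133, 0.0, 0.0]
ft_force: [-0.6, -0.9, -1.3]
grip_width: 0.252
grasp_force: 39.8
t 5.3 pos [0.5984 0.0116 0.3001] slide [ 0.36 -5.33  0.  ] axis -105.4 yaw 0.011040286361711872 j7 -2.03 f [ 0.6 -0.3 -0.8]
```

View pics/w2.png

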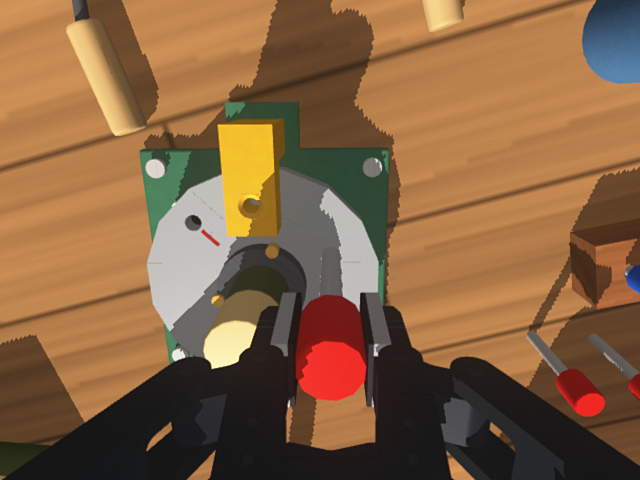

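```bash
python3 - <<'E'
from h import *
im=cv2.imread("pics/w2.png");k=np.load("w2.npy",allow_pickle=True).item()["k"]
c=cv2.resize(im[180:280,175:350],None,fx=4.5,fy=4.5,interpolation=cv2.INTER_CUBIC);cv2.imwrite("pics/w2c.png",c)
for p in([.616,.062,.084],): print(px("wrist",p,k))
print(hit("wrist",(251,206),.084,k),hit("wrist",(193,222),.048,k))
o=manip.get_obs();R=Ro.from_quat(o["ee_rot"]).as_matrix()
for d in(.14,.145): print("tip px if upright",px("wrist",o["position"]+R@[0,0,d],k), o["position"]+R@[0,0,d])
E
```

```text
[254.60811595 207.455684  ]
[0.61767431 0.06411408 0.084     ] [0.61037213 0.12242833 0.048     ]
tip px if upright [330.4553572  249.84293416] [0.59840106 0.01143497 0.16005262]
tip px if upright [330.4588066  246.65295434] [0.59840146 0.01143051 0.15505263]
```

View pics/w2c.png

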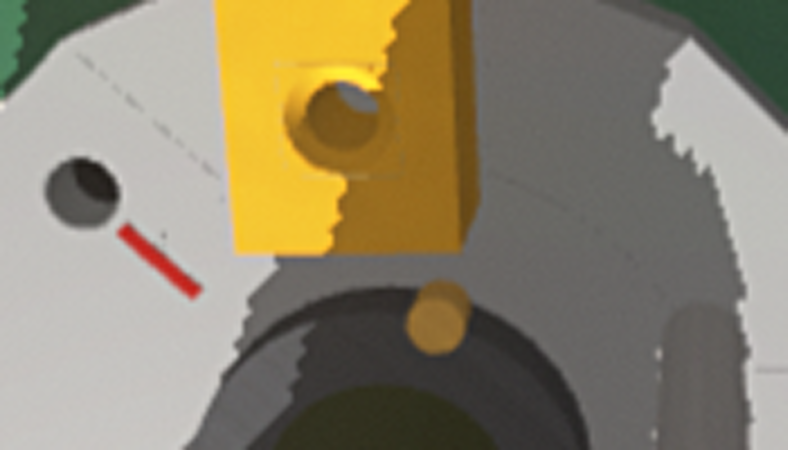

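The bore's lead-in ring centres on wrist pixel (251,207), which gives (0.617,0.064). The index hole at (193,222) gives (0.610,0.122). Taking both at 76 mm radius puts the axis at (0.544,0.085), which matches the stub, and the hole is 0.79 rad counter-clockwise. The pin hangs straight, with its tip at (331,248).

```bash
python3 -m jog '[{"grip":1,"slide":[0.2,-2.8,0],"yaw":0},{"grip":1,"slide":[0.2,-2.75,0],"yaw":0.01},{"grip":1,"slide":[0,0,2],"yaw":0},{"grip":1,"slide":[0,0,2],"yaw":0},{"grip":1,"slide":[0,0,1.5],"yaw":0},{"grip":1,"slide":[0,0,0],"yaw":0},{"grip":1,"slide":[0,0,0],"yaw":0},{"grip":1,"slide":[0,0,0],"yaw":0}]'
python3 - <<'E'
from h import *
o=manip.get_obs();k=manip.calibration("wrist");im=manip.camera("wrist");cv2.imwrite("pics/w3.png",im)
np.save("w3.npy",dict(k=k,o=o),allow_pickle=True)
go([.6172,.064,.24],74)
print("bore px",px("wrist",[.6172,.064,.084],k),"tip px",px("wrist",o["position"]+[0,0,-.1416],k))
p=px("wrist",[.6172,.064,.09],k).astype(int);x0=max(p[0]-90,0);y0=max(p[1]-90,0);print(x0,y0)
cv2.imwrite("pics/w3c.png",cv2.resize(im[y0:y0+150,x0:x0+200],None,fx=4,fy=4,interpolation=cv2.INTER_CUBIC))
E
```

```text
clock: 6.1
position: [0.6175, 0.0653, 0.2462]
ee_rot: [0.99, -0.138, 0.001, -0.0]
ft_force: [-0.1, 0.4, -0.4]
grip_width: 0.26
grasp_force: 39.8
t 6.15 pos [0.6175 0.0654 0.2462] slide [0.01 0.15 0.62] axis -105.9 yaw 0.0025958808984780906 j7 -2.15 f [-0.2 -0.2 -0.9]
bore px [332.46442838 237.05515001] tip px [330.06432339 249.30917485]
242 150
```

View pics/w3c.png

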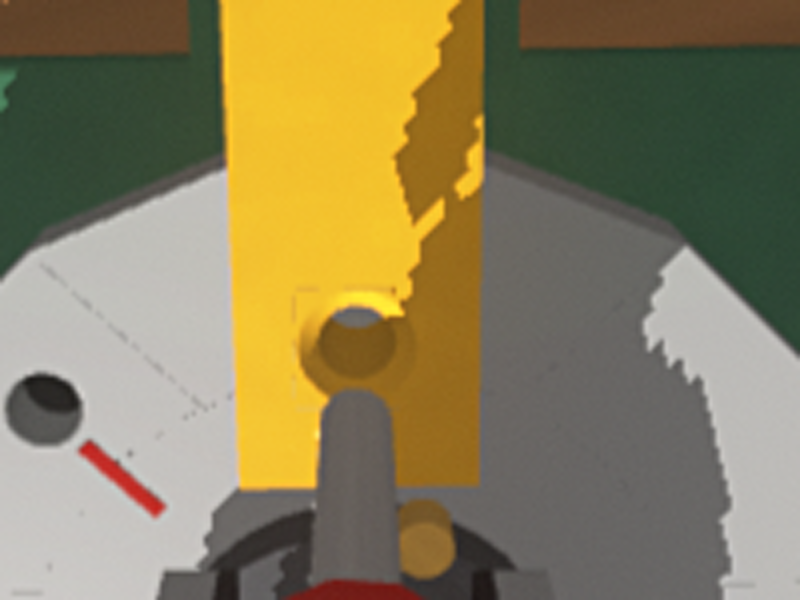

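The tip is laterally in line with the bore: both are at crop column 357, wrist pixel 331.5. Along the radius the tip sits about 6 px lower than it would if it were under the TCP, so I'm checking the pin's tilt and height with the scene camera.

```bash
python3 - <<'E'
from h import *
from scipy.optimize import least_squares
d=np.load("w3.npy",allow_pickle=True).item();k=d["k"];o=d["o"];im=cv2.imread("pics/w3.png")
_,m=blobs(im,(0,180,60),(6,255,255));n,l,s,c=cv2.connectedComponentsWithStats(m);i=1+np.argmax(s[1:,4]);print("red box",s[i])
sc=manip.camera("scene");ks=manip.calibration("scene");cv2.imwrite("pics/s2.png",sc)
P=np.array(o["position"]);r=np.array([np.cos(np.radians(-16)),np.sin(np.radians(-16)),0]);t=np.array([-r[1],r[0],0])
print("cam up-vector check",np.array(k["camera_from_world"])[:3,:3].round(3).tolist(), "cam pos",(-np.array(k["camera_from_world"])[:3,:3].T@np.array(k["camera_from_world"])[:3,3]-P).round(4))
th=np.linspace(0,6.283,73)
def ring(off,tilt,L,h,R):   # pin model: tip distance L, radial offset off at grasp, tilt about pads
    a=np.array([0,0,1])*np.cos(tilt)+r*np.sin(tilt); g=P+r*off+np.array([0,0,-.054])
    tip=g-a*(L-.054); rr=np.cross(t,a)
    return np.array([px("wrist",tip+a*h+R*(np.cos(x)*rr+np.sin(x)*t),k) for x in th]),tip,tip+a*.102
for off,tilt,L in((0,0,.1416),(0,.04,.1416),(0,0,.131),(-.003,0,.1416)):
    a,tip,top=ring(off,tilt,L,0,.005);b,_,_=ring(off,tilt,L,.102,.012);e,_,_=ring(off,tilt,L,.072,.012)
    print((off,tilt,L),"tip far row",a[:,1].min().round(1),"headtop bottom row",b[:,1].max().round(1),"width",np.ptp(b[:,0]).round(1),"headbot top row",e[:,1].min().round(1),"scene tip",px("scene",tip,ks).round(1),"scene top",px("scene",top,ks).round(1))
p=px("scene",P+[0,0,-.1],ks).astype(int);x0,y0=p-[70,60];print(x0,y0)
cv2.imwrite("pics/s2c.png",cv2.resize(sc[y0:y0+120,x0:x0+140],None,fx=5,fy=5,interpolation=cv2.INTER_CUBIC))
E
```

```text
red box [ 295  295   72  105 6187]
cam up-vector check [[-0.273, -0.962, -0.001], [-0.916, 0.259, 0.306], [-0.295, 0.085, -0.952]] cam pos [ 0.0748 -0.0216  0.0703]
(0, 0, 0.1416) tip far row 240.5 headtop bottom row 396.7 width 78.2 headbot top row 286.4 scene tip [422.3 229. ] scene top [432.2 178.7]
(0, 0.04, 0.1416) tip far row 246.6 headtop bottom row 396.2 width 78.3 headbot top row 287.5 scene tip [421.1 227.6] scene top [432.5 179. ]
(0, 0, 0.131) tip far row 247.3 headtop bottom row 421.4 width 84.9 headbot top row 299.8 scene tip [423.3 224.1] scene top [433.4 173. ]
(-0.003, 0, 0.1416) tip far row 245.8 headtop bottom row 404.5 width 77.7 headbot top row 293.9 scene tip [421.2 227.9] scene top [431.  177.6]
356 149
```

View pics/s2c.png

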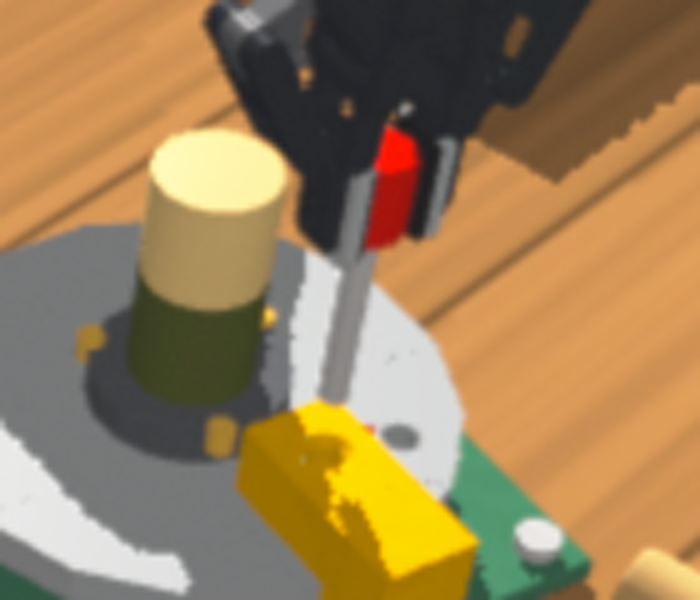

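```bash
python3 -m jog '[{"grip":1,"slide":[0.3,0,0],"yaw":0},{"grip":1,"slide":[0,0,0.7],"yaw":0},{"grip":1,"slide":[0,0,0.7],"yaw":0},{"grip":1,"slide":[0,0,0],"yaw":0},{"grip":1,"slide":[0,0,0],"yaw":0},{"grip":1,"slide":[0,0,0],"yaw":0}]'
python3 - <<'E'
from h import *
d2=np.load("w2.npy",allow_pickle=True).item()["k"];d3=np.load("w3.npy",allow_pickle=True).item()["k"]
print("bore w2",hit("wrist",(251,207),.084,d2),"w3",hit("wrist",(331.5,236.6),.084,d3),"tip w3",hit("wrist",(331.4,255.8),.1046,d3), "scene bore",px("scene",[.6172,.064,.084]))
o=manip.get_obs();k=manip.calibration("wrist");im=manip.camera("wrist");np.save("w4.npy",dict(k=k,o=o),allow_pickle=True);cv2.imwrite("pics/w4.png",im)
go([.6172,.064,.23],74)
for n,z,h in(("tip",o["position"]+[0,0,-.1416],0),("bore",[.6172,.064,.084],0)): print(n,px("wrist",z,k))
c=cv2.resize(im[190:310,250:410],None,fx=5,fy=5,interpolation=cv2.INTER_CUBIC);cv2.imwrite("pics/w4c.png",c)
E
```

```text
clock: 6.8
position: [0.62, 0.0649, 0.231]
ee_rot: [0.99, -0.138, 0.0, -0.0]
ft_force: [-0.2, -0.4, -0.4]
grip_width: 0.255
grasp_force: 39.8
bore w2 [0.61698545 0.06434647 0.084     ] w3 [0.61762404 0.06446676 0.084     ] tip w3 [0.61371879 0.06565737 0.1046    ] scene bore [419.83172451 238.46190537]
t 6.85 pos [0.62   0.0648 0.2311] slide [-0.25  0.15  0.11] axis -105.8 yaw 0.0030130899405154798 j7 -2.16 f [ 0.2 -0.2 -1.5]
tip [329.90441812 248.94335188]
bore [332.7920028  249.68743942]
```

View pics/w4c.png

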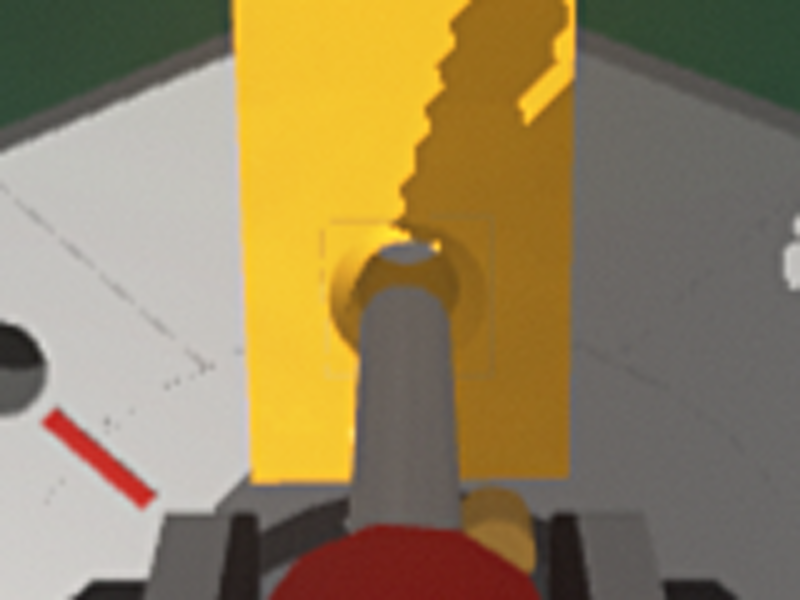

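The bore centre is at crop (408,298) and the tip at about (405,329). After allowing for the roughly 5 mm of height between them, the pin needs about 1.5 mm outward and 0.3 mm in tool +y. I correct that and then lower gently.

```bash
python3 -m jog '[{"grip":1,"slide":[0.15,0.03,0],"yaw":0},{"grip":1,"slide":[0,0,0.2],"yaw":0},{"grip":1,"slide":[0,0,0.2],"yaw":0},{"grip":1,"slide":[0,0,0.2],"yaw":0},{"grip":1,"slide":[0,0,0],"yaw":0}]'
python3 -m jog '[{"grip":1,"slide":[0,0,0.2],"yaw":0},{"grip":1,"slide":[0,0,0.2],"yaw":0},{"grip":1,"slide":[0,0,0],"yaw":0},{"grip":1,"slide":[0,0,0],"yaw":0}]'
```

```text
clock: 7.35
position: [0.6211, 0.0641, 0.2245]
ee_rot: [0.99, -0.138, -0.0, 0.0]
ft_force: [-0.2, 0.3, -1.1]
grip_width: 0.256
grasp_force: 39.8
clock: 7.75
position: [0.6212, 0.0641, 0.2209]
ee_rot: [0.99, -0.138, -0.0, 0.0]
ft_force: [-0.6, 0.3, -1.6]
grip_width: 0.257
grasp_force: 39.8
```

```bash
python3 -m jog '[{"grip":1,"slide":[0,0,0.15],"yaw":0},{"grip":1,"slide":[0,0,0.15],"yaw":0},{"grip":1,"slide":[0,0,0],"yaw":0}]'
python3 -m jog '[{"grip":1,"slide":[0,0,0.2],"yaw":0},{"grip":1,"slide":[0,0,0.2],"yaw":0},{"grip":1,"slide":[0,0,0],"yaw":0}]'
```

```text
clock: 8.05
position: [0.6212, 0.064, 0.2176]
ee_rot: [0.99, -0.138, -0.0, 0.0]
ft_force: [-0.3, 0.2, -1.6]
grip_width: 0.255
grasp_force: 39.8
clock: 8.35
position: [0.6211, 0.0641, 0.2135]
ee_rot: [0.99, -0.138, -0.0, 0.0]
ft_force: [-0.5, 1.0, -0.4]
grip_width: 0.255
grasp_force: 39.8
```

```bash
python3 -m jog '[{"grip":1,"slide":[0,0,0.3],"yaw":0},{"grip":1,"slide":[0,0,0.3],"yaw":0},{"grip":1,"slide":[0,0,0.3],"yaw":0},{"grip":1,"slide":[0,0,0],"yaw":0}]'
python3 -m jog '[{"grip":1,"slide":[0,0,0.3],"yaw":0},{"grip":1,"slide":[0,0,0.3],"yaw":0},{"grip":1,"slide":[0,0,0.2],"yaw":0},{"grip":1,"slide":[0,0,0],"yaw":0}]'
```

```text
clock: 8.75
position: [0.621, 0.064, 0.2043]
ee_rot: [0.99, -0.138, -0.0, 0.0]
ft_force: [0.5, 0.0, -0.5]
grip_width: 0.257
grasp_force: 39.8
clock: 9.15
position: [0.6211, 0.0641, 0.1965]
ee_rot: [0.99, -0.138, -0.0, 0.0]
ft_force: [-0.1, 0.2, -1.0]
grip_width: 0.254
grasp_force: 39.8
```

```bash
python3 -m jog '[{"grip":1,"slide":[0,0,0.2],"yaw":0},{"grip":1,"slide":[0,0,0.2],"yaw":0},{"grip":1,"slide":[0,0,0.1],"yaw":0},{"grip":1,"slide":[0,0,0],"yaw":0}]'
python3 -m jog '[{"grip":0.2,"slide":[0,0,0],"yaw":0},{"grip":0.2,"slide":[0,0,0],"yaw":0},{"grip":0.2,"slide":[0,0,0],"yaw":0},{"grip":0.2,"slide":[0,0,0],"yaw":0}]'
```

```text
clock: 9.55
position: [0.6212, 0.0641, 0.1917]
ee_rot: [0.99, -0.138, -0.0, 0.0]
ft_force: [-0.5, -0.6, -2.0]
grip_width: 0.254
grasp_force: 39.8
clock: 9.95
position: [0.6213, 0.0641, 0.1921]
ee_rot: [0.99, -0.138, 0.0, 0.0]
ft_force: [0.1, 0.1, 0.1]
grip_width: 0.399
grasp_force: 0.0
```

```bash
python3 -m jog '[{"grip":0.2,"slide":[0,0,-2],"yaw":0},{"grip":0,"slide":[0,0,-4],"yaw":0},{"grip":-1,"slide":[0,0,-4],"yaw":0},{"grip":-1,"slide":[-4,0,0],"yaw":0},{"grip":-1,"slide":[-4,0,0],"yaw":0},{"grip":-1,"slide":[0,0,0],"yaw":-0.13},{"grip":-1,"slide":[0,0,0],"yaw":-0.13},{"grip":-1,"slide":[0,0,0],"yaw":-0.13}]'
python3 -m jog '[{"grip":-1,"slide":[0,0,0],"yaw":-0.13},{"grip":-1,"slide":[0,0,0],"yaw":-0.13},{"grip":-1,"slide":[0,0,0],"yaw":-0.13},{"grip":-1,"slide":[0,0,0],"yaw":0},{"grip":-1,"slide":[0,0,0],"yaw":0}]'
python3 - <<'E'
from h import *
o=manip.get_obs();k=manip.calibration("wrist");im=manip.camera("wrist");np.save("w5.npy",dict(k=k,o=o),allow_pickle=True);cv2.imwrite("pics/w5.png",im)
go([.5442,.0851,.19],-61)
for n,lo,hi in(("red",(0,180,60),(6,255,255)),("stub",(18,60,150),(32,150,255))):
  for p,s in blobs(im,lo,hi,300)[0]: print(n,p.round(1),s)
print("stub px pred",px("wrist",[.5442,.0851,.148],k),"pin top pred",px("wrist",[.6174,.0644,.150],k),px("wrist",[.6174,.0644,.12],k))
h=cv2.cvtColor(im,cv2.COLOR_BGR2HSV);x=px("wrist",[.5442,.0851,.148],k).astype(int);print(h[x[1],x[0]])
E
```

```text
clock: 10.75
position: [0.5441, 0.086, 0.2923]
ee_rot: [0.998, 0.06, 0.0, 0.0]
ft_force: [0.1, -0.4, -0.3]
grip_width: 0.995
grasp_force: 0.0
clock: 11.25
position: [0.5443, 0.0859, 0.292]
ee_rot: [0.969, 0.247, 0.0, 0.0]
ft_force: [-0.5, -0.4, 0.3]
grip_width: 1.003
grasp_force: 0.0
t 11.3 pos [0.5443 0.0859 0.292 ] slide [-0.05  0.06 10.2 ] axis -61.3 yaw -0.00601935750839987 j7 -1.41 f [ 0.9 -0.6  0.5]
red [434.3 143.3] [ 406  120   57   49 2113]
stub [332.4 246.2] [ 293  202   81   84 4933]
stub px pred [332.33636925 248.51631269] pin top pred [439.14723122 147.80853112] [426.11620825 141.6965342 ]
[ 22 108 236]
```

View pics/w5.png

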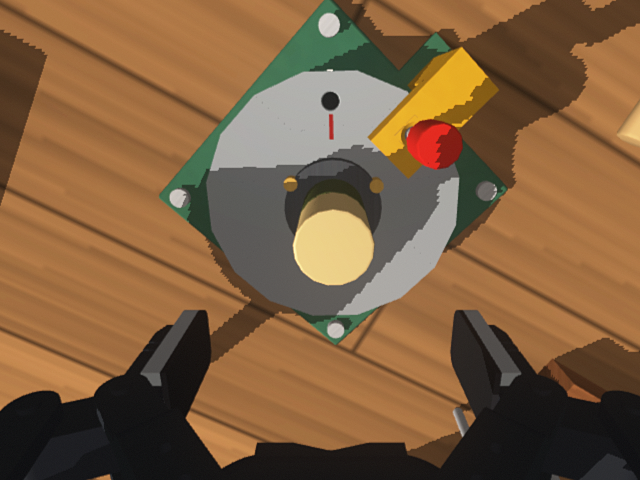

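The view shows the pin standing in the guide (red head at (434,143)), the stub top at (333,246), and the index hole at (330,101) straight along tool x, about 0.78 rad counter-clockwise of the guide. Next I lower onto the stub and grip it lightly.

```bash
python3 -m jog '[{"grip":-1,"slide":[0,0,4],"yaw":0},{"grip":-1,"slide":[0,0,4],"yaw":0},{"grip":-1,"slide":[0,0,2],"yaw":0},{"grip":-1,"slide":[0,0,0.8],"yaw":0},{"grip":1,"slide":[0,0,0],"yaw":0},{"grip":1,"slide":[0,0,0],"yaw":0},{"grip":1,"slide":[0,0,0],"yaw":0},{"grip":1,"slide":[0,0,0],"yaw":0}]' 30
python3 -m jog '[{"grip":1,"slide":[0,0,0],"yaw":0},{"grip":1,"slide":[0,0,0],"yaw":0}]'
python3 - <<'E'
from h import *
k=manip.calibration("wrist");im=manip.camera("wrist");np.save("w6.npy",dict(k=k),allow_pickle=True);cv2.imwrite("pics/w6.png",im);go([.5442,.0851,.182],-61)
for p,s in blobs(im,(0,180,60),(6,255,255),40)[0]: print("red",p.round(1),s)
print(manip.get_obs()["torque"])
E
```

```text
clock: 12.1
position: [0.5457, 0.0849, 0.1859]
ee_rot: [0.969, 0.248, 0.002, 0.001]
ft_force: [0.3, -3.5, 6.6]
grip_width: 0.52
grasp_force: 32.0
clock: 12.3
position: [0.5457, 0.0849, 0.1859]
ee_rot: [0.969, 0.248, 0.002, 0.001]
ft_force: [1.3, -4.2, 6.8]
grip_width: 0.516
grasp_force: 32.0
t 12.35 pos [0.5457 0.0849 0.1859] slide [-0.13 -0.09  0.39] axis -61.2 yaw -0.003983850835441094 j7 -1.45 f [ 0.9 -4.2  6.5]
red [327.2 142.6] [325 126   5  36 165]
red [518.  186.2] [ 457  140  120   97 8660]
[-0.96308554 -0.26624439  0.00875367]
```

```bash
cat > m.py <<'E'
from h import *
o=manip.get_obs();k=manip.calibration("wrist");im=manip.camera("wrist");cv2.imwrite("pics/w_%.2f.png"%o["clock"],im)
A=np.array([.5442,.0851])
R=Ro.from_quat(o["ee_rot"]).as_matrix()
print("t",round(o["clock"],2),"pos",o["position"].round(4),"axis",np.degrees(np.arctan2(R[1,1],R[0,1])).round(2),"j7",o["joint_pos"][6].round(2),"f",np.round(o["ft_force"],1),"Tz",o["torque"][2].round(2))
for p,s in blobs(im,(0,180,60),(6,255,255),40)[0]:
    q=hit("wrist",p,.048,k)[:2]-A; print("red",p.round(1),s,"r",np.hypot(*q).round(4),"ang vs guide",(np.degrees(np.arctan2(q[1],q[0]))+16).round(1))
# head-top height fit is read from the blob's bounding box
for z in(.048,.0305,.012): print("head top if tip at",z,px("wrist",[.6174,.0644,z+.102],k).round(1),"head bottom",px("wrist",[.6174,.0644,z+.072],k).round(1))
ks=manip.camera("scene")
for p,s in blobs(ks,(0,200,90),(6,255,255),30)[0]:
    if p[0]>330: print("scene red",p.round(1),s)
for z in(.048,.0305,.012): print("scene head mid",z,px("scene",[.6174,.0644,z+.087]).round(1))
E
python3 m.py
python3 -m jog '[{"grip":1,"slide":[0,0,0],"yaw":0.07},{"grip":1,"slide":[0,0,0],"yaw":0.1},{"grip":1,"slide":[0,0,0],"yaw":0.1},{"grip":1,"slide":[0,0,0],"yaw":0.1},{"grip":1,"slide":[0,0,0],"yaw":0.1},{"grip":1,"slide":[0,0,0],"yaw":0.07},{"grip":1,"slide":[0,0,0],"yaw":0}]'
python3 m.py
```

```text
t 12.35 pos [0.5457 0.0849 0.1859] axis -61.23 j7 -1.45 f [ 0.9 -4.2  6.5] Tz 0.01
red [327.2 142.6] [325 126   5  36 163] r 0.0585 ang vs guide 45.5
red [517.9 186.4] [ 457  140  120   97 8657] r 0.1024 ang vs guide -24.2
head top if tip at 0.048 [533.4 198.9] head bottom [491.  177.9]
head top if tip at 0.0305 [506.3 185.5] head bottom [473.5 169.3]
head top if tip at 0.012 [484.5 174.8] head bottom [458.7 162. ]
scene red [426.1 215.4] [419 205  15  22 255]
scene head mid 0.048 [424.7 215.1]
scene head mid 0.0305 [423.1 223.3]
scene head mid 0.012 [421.4 231.7]
clock: 13.15
position: [0.5458, 0.0847, 0.1859]
ee_rot: [1.0, -0.02, 0.002, 0.001]
ft_force: [1.9, -4.4, 5.4]
grip_width: 0.516
grasp_force: 32.0
t 13.15 pos [0.5458 0.0847 0.1859] axis -92.32 j7 -1.97 f [ 1.9 -4.4  5.4] Tz -0.25
red [382.5 113.1] [ 336   64   94   99 7086] r 0.077 ang vs guide -5.7
head top if tip at 0.048 [400.5 121.3] head bottom [385.2 116.4]
head top if tip at 0.0305 [390.6 118.1] head bottom [379.  114.4]
head top if tip at 0.012 [382.9 115.6] head bottom [373.8 112.7]
scene red [427.4 214.9] [420 204  16  22 253]
scene head mid 0.048 [424.7 215.1]
scene head mid 0.0305 [423.1 223.3]
scene head mid 0.012 [421.4 231.7]
```

```bash
cat > s.py <<'E'
from h import *
ks=manip.camera("scene");o=manip.get_obs();R=Ro.from_quat(o["ee_rot"]).as_matrix()
print("axis",np.degrees(np.arctan2(R[1,1],R[0,1])).round(2),"Tz",o["torque"][2].round(2),[(p.round(1).tolist(),int(s[4])) for p,s in blobs(ks,(0,200,90),(6,255,255),30)[0] if p[0]>330])
E
python3 -m jog '[{"grip":1,"slide":[0,0,0],"yaw":0.05},{"grip":1,"slide":[0,0,0],"yaw":0.05},{"grip":1,"slide":[0,0,0],"yaw":0.05},{"grip":1,"slide":[0,0,0],"yaw":0.02},{"grip":1,"slide":[0,0,0],"yaw":0}]' | head -2
python3 s.py
python3 -m jog '[{"grip":1,"slide":[0,0,0],"yaw":0.01},{"grip":1,"slide":[0,0,0],"yaw":0.01},{"grip":1,"slide":[0,0,0],"yaw":0}]' | head -1
python3 s.py
python3 -m jog '[{"grip":1,"slide":[0,0,0],"yaw":0.01},{"grip":1,"slide":[0,0,0],"yaw":0.01},{"grip":1,"slide":[0,0,0],"yaw":0}]' | head -1
python3 s.py
```

```text
clock: 13.75
position: [0.5458, 0.0846, 0.1859]
axis -101.93 Tz -0.17 [([428.2, 214.5], 257)]
clock: 14.1
axis -103.05 Tz 0.07 [([428.1, 214.5], 257)]
clock: 14.45
axis -104.2 Tz 0.13 [([428.1, 214.5], 258)]
```

```bash
python3 -m jog '[{"grip":1,"slide":[0,0,0],"yaw":0.01},{"grip":1,"slide":[0,0,0],"yaw":0}]' | head -1
python3 s.py
python3 -m jog '[{"grip":1,"slide":[0,0,0],"yaw":0.01},{"grip":1,"slide":[0,0,0],"yaw":0}]' | head -1
python3 s.py
python3 -m jog '[{"grip":1,"slide":[0,0,0],"yaw":0.01},{"grip":1,"slide":[0,0,0],"yaw":0}]' | head -1
python3 s.py
```

```text
clock: 14.7
axis -104.77 Tz 0.14 [([427.8, 214.4], 255)]
clock: 14.95
axis -105.34 Tz 0.11 [([422.7, 224.6], 239)]
clock: 15.2
axis -105.92 Tz 0.14 [([423.5, 224.6], 240)]
```

The pin dropped: the scene head row went from 214 to 224.6, which corresponds to tip height 30 mm. I open, rise, shut the fingers and go above the pin.

```bash
python3 -m jog '[{"grip":-0.5,"slide":[0,0,0],"yaw":0},{"grip":-0.7,"slide":[0,0,0],"yaw":0},{"grip":-0.7,"slide":[0,0,0],"yaw":0},{"grip":-0.7,"slide":[0,0,-3],"yaw":0},{"grip":-0.7,"slide":[0,0,-4],"yaw":0},{"grip":1,"slide":[0,0,-1],"yaw":0},{"grip":1,"slide":[0,0,0],"yaw":0},{"grip":1,"slide":[0,0,0],"yaw":0}]' 30
python3 -m jog '[{"grip":1,"slide":[3.8,0,0],"yaw":0},{"grip":1,"slide":[3.8,0,0],"yaw":0},{"grip":1,"slide":[0,0,0],"yaw":0},{"grip":1,"slide":[0,0,0],"yaw":0},{"grip":1,"slide":[0,0,0],"yaw":0}]'
python3 - <<'E'
from h import *
go([.619,.0643,.2075],-106)
E
python3 m.py
```

```text
clock: 16.05
position: [0.5439, 0.0859, 0.2629]
ee_rot: [0.99, -0.138, -0.001, 0.0]
ft_force: [0.3, 0.3, 0.2]
grip_width: 0.345
grasp_force: 0.0
clock: 16.55
position: [0.6165, 0.0658, 0.2627]
ee_rot: [0.991, -0.137, -0.001, 0.0]
ft_force: [-0.0, -0.3, 0.8]
grip_width: -0.005
grasp_force: 0.0
t 16.55 pos [0.6165 0.0658 0.2627] slide [0.29 0.07 5.52] axis -105.8 yaw 0.003955864209828907 j7 -2.14 f [-0.  -0.3  0.8]
t 16.55 pos [0.6165 0.0658 0.2627] axis -105.77 j7 -2.14 f [-0.  -0.3  0.8] Tz -0.02
red [330.6 244.6] [ 309  216   45   57 2033] r 0.0507 ang vs guide 0.9
head top if tip at 0.048 [332.  267.2] head bottom [331.8 245.6]
head top if tip at 0.0305 [331.9 253.9] head bottom [331.7 235.3]
head top if tip at 0.012 [331.8 241.9] head bottom [331.6 225.8]
scene red [424.1 224.1] [417 214  15  21 245]
scene head mid 0.048 [424.7 215.1]
scene head mid 0.0305 [423.1 223.3]
scene head mid 0.012 [421.4 231.7]
```

```bash
python3 -m jog '[{"grip":1,"slide":[0.15,0.06,2.5],"yaw":0},{"grip":1,"slide":[0,0,2],"yaw":0},{"grip":1,"slide":[0,0,0.5],"yaw":0},{"grip":1,"slide":[0,0,0],"yaw":0},{"grip":1,"slide":[0,0,0],"yaw":0}]' | head -4
python3 -m jog '[{"grip":1,"slide":[0,0,0.1],"yaw":0},{"grip":1,"slide":[0,0,0.1],"yaw":0},{"grip":1,"slide":[0,0,0.1],"yaw":0},{"grip":1,"slide":[0,0,0],"yaw":0}]' | head -4
python3 -m jog '[{"grip":1,"slide":[0,0,0.1],"yaw":0},{"grip":1,"slide":[0,0,0.1],"yaw":0},{"grip":1,"slide":[0,0,0],"yaw":0}]' | head -4
```

```text
clock: 17.15
position: [0.619, 0.0645, 0.2151]
ee_rot: [0.99, -0.138, 0.001, -0.0]
ft_force: [0.9, -0.3, -0.3]
clock: 17.55
position: [0.6187, 0.0642, 0.2109]
ee_rot: [0.99, -0.138, 0.0, 0.0]
ft_force: [0.6, 0.6, -0.9]
clock: 17.85
position: [0.6186, 0.0642, 0.2087]
ee_rot: [0.99, -0.138, -0.0, 0.0]
ft_force: [0.3, -0.5, 0.1]
```

```bash
for i in 1; do python3 -m jog '[{"grip":1,"slide":[0,0,0.1],"yaw":0},{"grip":1,"slide":[0,0,0.1],"yaw":0},{"grip":1,"slide":[0,0,0],"yaw":0}]' | head -4
python3 -m jog '[{"grip":1,"slide":[0,0,0.1],"yaw":0},{"grip":1,"slide":[0,0,0.1],"yaw":0},{"grip":1,"slide":[0,0,0],"yaw":0}]' | head -4; done
```

```text
clock: 18.15
position: [0.6186, 0.0642, 0.2067]
ee_rot: [0.99, -0.138, -0.0, 0.0]
ft_force: [0.8, -0.3, 1.4]
clock: 18.45
position: [0.6186, 0.0642, 0.2047]
ee_rot: [0.99, -0.138, -0.0, 0.0]
ft_force: [0.4, 0.0, 0.2]
```

```bash
python3 -m jog '[{"grip":1,"slide":[0,0,0.1],"yaw":0},{"grip":1,"slide":[0,0,0.1],"yaw":0},{"grip":1,"slide":[0,0,0],"yaw":0}]' | head -4
python3 -m jog '[{"grip":1,"slide":[0,0,0.1],"yaw":0},{"grip":1,"slide":[0,0,0.1],"yaw":0},{"grip":1,"slide":[0,0,0],"yaw":0}]' | head -4
```

```text
clock: 18.75
position: [0.6192, 0.0643, 0.2036]
ee_rot: [0.99, -0.138, 0.001, -0.0]
ft_force: [-0.5, -0.3, 4.6]
clock: 19.05
position: [0.6192, 0.0643, 0.2017]
ee_rot: [0.99, -0.138, 0.001, -0.0]
ft_force: [-0.3, -0.0, 5.5]
```

```bash
python3 s.py; python3 -c "
from h import *
for z in(.0305,.026,.012): print(z,px('scene',[.6174,.0644,z+.087]).round(1))"
```

```text
axis -105.83 Tz 0.02 [([423.3, 228.1], 173)]
0.0305 [423.1 223.3]
0.026 [422.6 225.4]
0.012 [421.4 231.7]
```

```bash
python3 -m jog '[{"grip":1,"slide":[0,0,0.1],"yaw":0},{"grip":1,"slide":[0,0,0.1],"yaw":0},{"grip":1,"slide":[0,0,0.1],"yaw":0},{"grip":1,"slide":[0,0,0.1],"yaw":0},{"grip":1,"slide":[0,0,0],"yaw":0}]' | head -4
python3 -m jog '[{"grip":1,"slide":[0,0,0.1],"yaw":0},{"grip":1,"slide":[0,0,0.1],"yaw":0},{"grip":1,"slide":[0,0,0.1],"yaw":0},{"grip":1,"slide":[0,0,0.1],"yaw":0},{"grip":1,"slide":[0,0,0],"yaw":0}]' | head -4;python3 s.py
```

```text
clock: 19.6
position: [0.6192, 0.0643, 0.1977]
ee_rot: [0.99, -0.138, 0.001, -0.0]
ft_force: [-0.7, 0.5, 5.0]
clock: 20.1
position: [0.6192, 0.0643, 0.1937]
ee_rot: [0.99, -0.138, 0.001, -0.0]
ft_force: [0.8, -0.2, 5.1]
axis -105.83 Tz -0.01 [([422.5, 231.9], 172)]
```

```bash
python3 -m jog '[{"grip":1,"slide":[0,0,0.1],"yaw":0},{"grip":1,"slide":[0,0,0.1],"yaw":0},{"grip":1,"slide":[0,0,0.1],"yaw":0},{"grip":1,"slide":[0,0,0.1],"yaw":0},{"grip":1,"slide":[0,0,0],"yaw":0}]' | head -4
python3 -m jog '[{"grip":1,"slide":[0,0,0.05],"yaw":0},{"grip":1,"slide":[0,0,0.05],"yaw":0},{"grip":1,"slide":[0,0,0],"yaw":0}]' | head -4
python3 -m jog '[{"grip":1,"slide":[0,0,0.05],"yaw":0},{"grip":1,"slide":[0,0,0.05],"yaw":0},{"grip":1,"slide":[0,0,0],"yaw":0}]' | head -4;python3 s.py
```

```text
clock: 20.65
position: [0.6192, 0.0643, 0.1896]
ee_rot: [0.99, -0.138, 0.001, -0.0]
ft_force: [0.0, 0.1, 4.0]
clock: 20.95
position: [0.6192, 0.0644, 0.1887]
ee_rot: [0.99, -0.138, 0.001, -0.0]
ft_force: [-0.7, 0.1, 4.9]
clock: 21.25
position: [0.6192, 0.0643, 0.1877]
ee_rot: [0.99, -0.138, 0.001, -0.0]
ft_force: [-0.2, 0.6, 5.1]
axis -105.83 Tz -0.0 [([422.0, 234.6], 174)]
```

```bash
python3 -m jog '[{"grip":1,"slide":[0,0,0.05],"yaw":0},{"grip":1,"slide":[0,0,0.05],"yaw":0},{"grip":1,"slide":[0,0,0],"yaw":0}]' | head -4
python3 -m jog '[{"grip":1,"slide":[0,0,0.05],"yaw":0},{"grip":1,"slide":[0,0,0],"yaw":0}]' | head -4
```

```text
clock: 21.6
position: [0.6193, 0.0643, 0.1869]
ee_rot: [0.99, -0.138, 0.001, -0.0]
ft_force: [0.0, 0.3, 6.4]
clock: 21.8
position: [0.6194, 0.0644, 0.1868]
ee_rot: [0.99, -0.138, 0.001, -0.0]
ft_force: [-1.0, -1.2, 8.5]
```

```bash
python3 -m jog '[{"grip":1,"slide":[0,0,0.05],"yaw":0},{"grip":1,"slide":[0,0,0],"yaw":0}]' | head -4
```

```text
clock: 22.0
position: [0.6194, 0.0644, 0.1868]
ee_rot: [0.99, -0.138, 0.001, -0.0]
ft_force: [-4.1, -0.9, 13.0]
```

The force rises at TCP 0.1868. That puts the fingertips at 0.114, which is the head top when the pin is fully home. I retreat and check.

```bash
python3 -m jog '[{"grip":1,"slide":[0,0,-0.5],"yaw":0},{"grip":1,"slide":[0,0,-2],"yaw":0},{"grip":1,"slide":[0,0,-4],"yaw":0},{"grip":1,"slide":[0,0,-4],"yaw":0},{"grip":1,"slide":[0,0,0],"yaw":0},{"grip":1,"slide":[0,0,0],"yaw":0},{"grip":1,"slide":[0,0,0],"yaw":0}]' | head -4
python3 m.py
```

```text
clock: 22.7
position: [0.6182, 0.064, 0.2886]
ee_rot: [0.99, -0.138, -0.001, 0.0]
ft_force: [-0.3, -0.7, -0.7]
t 22.7 pos [0.6182 0.064  0.2886] axis -105.83 j7 -2.13 f [-0.3 -0.7 -0.7] Tz 0.01
red [328.5 224.6] [ 310  201   38   47 1381] r 0.0601 ang vs guide 1.1
red [636.  394.5] [631 383   9  24 139] r 0.2906 ang vs guide -109.6
head top if tip at 0.048 [329.4 252.1] head bottom [329.5 234.3]
head top if tip at 0.0305 [329.5 241.2] head bottom [329.6 225.7]
head top if tip at 0.012 [329.5 231.2] head bottom [329.6 217.7]
scene red [422.5 232.1] [416 222  15  21 241]
scene head mid 0.048 [424.7 215.1]
scene head mid 0.0305 [423.1 223.3]
scene head mid 0.012 [421.4 231.7]
```

Scene row 232.1 against a predicted 231.7 means the pin is fully home and upright, and nothing is touching it.

```bash
python3 -c "
from workcell import manip
print(manip.hand_in())"
```

```text
the job is handed in; nothing more can be done
None
```

I handed the job in at about 23 s: the long pin dropped through the index hole, was pressed fully home with at most about 13 N read at the wrist, and was released, and I never touched the spare or the mug; the hand-in did not return a verdict.

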